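# Index the gauging table to its loading station and find the socket for the clamp nut

## Task

The part on the indexing table has been gauged and is to be unclamped: lift the sprung index plunger by its black knob, swing the head a quarter turn anticlockwise so that the nut comes out from under the dial indicator to the yellow mark, and let go so that the plunger drops fully home there. Then try the unmarked sockets from the stand on the nut until one goes fully home; put any that does not fit back upright in a well of the stand. Finish while still holding the fitting socket by its grip, upright and pressed lightly down on the nut; do not touch the indicator, and leave the measuring tools on the desk where they lie.

Things in the scene. Friction and masses are not known exactly. Their poses are not given: they have to be found in the camera images.
- nut_seat (a point): on the axis of the hexagon nut, at the upper face of the round collar (25 mm across) under it, where a fitting socket's mouth comes to rest. Dark nut, fast on the head, 16 mm across flats, reaching 15 mm above this point, chamfered; its stud (9 mm across) ends 4 mm higher. z up, x away from the head's axis (46 mm off); nut flats face x and every 60 degrees from it
- table_axis (a point): vertical axis of the indexing table, 23.5 mm above the desk: fixed grey round base 212 mm across, 22 mm high, with a steel rotating head 148 mm across, top 44 mm above the desk, on which the nut clamps a brass flange 41 mm across. z up; x to the indicator's column at the back; y to the loading station (yellow mark on the base)
- index_head (a joint): angle of the head, rad, growing anticlockwise from above. 0 = gauging station, as at the start, nut under the indicator; 1.571 = loading station, nut at the yellow mark. Stops at -0.05 and 1.62. Turns with 0.2 N m of friction and stays where left; locked (about 0.02 rad of play) while the plunger's pin is down in one of its two bushings, one for each station
- plunger (a joint): lift of the sprung index plunger, m: 0 = pin fully home in a bushing, 0.014 = fully up; the pin clears its bushing at 0.010. A spring presses it down with 4 N (bottom) to 7 N (top). Let go within about 0.03 rad of a station it drops home by itself; elsewhere the pin rides on the base, 0.010 up
- plunger_knob (a point): middle of the black round knob of the index plunger, 26 mm across, 22 mm high, 74 mm above the desk when down. It stands on an arm of the head opposite the nut, 92 mm from the axis, and swings the head when carried round lifted. Under the knob (underside at 62 mm) a bush 19 mm across reaches up to 56 mm, the arm to 44 mm
- indicator: dial indicator on a column, fixed; delicate, not to be touched. Origin on the head's axis at desk height, axes as table_axis: column 20 mm across at x = 128 mm, 157 mm high; arm at height 116 mm; dial 45 mm across at x = 50 to 70 mm, heights 93 to 139 mm; its feeler reaches down to 57 mm at x = 60 mm
- socket_stand: fixed grey block, 210 x 52 x 22 mm, with three round wells in a row along its x axis, 72 mm apart, holding the sockets; origin under its middle
- socket_a_mid (a point): one of two outwardly identical, unmarked sockets with finger adapters, mouth down in the stand. Point on its axis, half-way up: 31 mm above the mouth, 31 mm below the top. Lower 41 mm: bright round socket, 24 mm across; upper 20 mm: dark hexagonal grip, 24 mm across flats. z up; flats of grip and opening face x and every 60 degrees from it. About 0.12 kg
- socket_b_mid (a point): the other 24 mm socket, same outside, axes and point as socket_a. The hexagonal openings in the mouths are 22 mm deep and not seen from outside. Exactly one of socket_a and socket_b fits: its opening is 1.2 mm wider across flats than the nut and slides right down over it, its mouth a little flared; the other's is over 3 mm too small and stops on the nut's top, 15 mm higher
- socket_c_mid (a point): third, slimmer socket: same height, grip, axes and point as socket_a, but its round lower part is only 18 mm across, less than the nut over its corners, so it is too small
- socket_stand_hole0 (a point): mouth of a well of the socket stand, on its axis at the stand's top face. Round, 27 mm across, chamfered, 10 mm deep; a socket in it stands with its mouth 12 mm above the desk, its middle at 43 mm
- socket_stand_hole1 (a point): mouth of a well of the socket stand, on its axis at the stand's top face. Round, 27 mm across, chamfered, 10 mm deep; a socket in it stands with its mouth 12 mm above the desk, its middle at 43 mm
- socket_stand_hole2 (a point): mouth of a well of the socket stand, on its axis at the stand's top face. Round, 27 mm across, chamfered, 10 mm deep; a socket in it stands with its mouth 12 mm above the desk, its middle at 43 mm
- micrometer: micrometer with a dark frame, about 126 x 51 x 19 mm, lying on the desk; a bystander, to be left alone; origin under its middle
- loupe: small folding magnifier, about 84 x 37 x 15 mm, lying on the desk; a bystander, to be left alone; origin under its middle
- plug_gauge: plug gauge with a black handle, about 108 x 18 x 16 mm, lying on the desk; a bystander, to be left alone; origin under its middle
Mind the look-alikes: they are no part of the job. Leave any blue or orange look-alike of the part that bears socket_a_mid alone.

How it is judged (in metres and radians):
On the way, in this order (a step that is already met when the one before it is completed fails the run):
1. the index plunger is lifted clear of its bushing while the head still stands at the gauging station (value of joint plunger above 0.0095 m and value of joint index_head below 0.15 rad).
2. the head stands at the loading station with the plunger let go and dropped home (value of joint index_head between 1.5308 and 1.6108 rad and value of joint plunger below 0.002 m and contact force between the fingers and plunger below 0.2 N), for 0.2 s.
At the end, for the whole second after the job is handed in: Head at the loading station (within 0.04 rad), plunger down (under 2 mm). One socket seated on the nut: mouth within 3 mm of the collar, axis within 3 mm, upright within 4 degrees, at rest, gripped (over 2 N) and pressed down (over 1 N). The other two upright and released in wells of the stand (value of joint index_head between 1.5308 and 1.6108 rad and value of joint plunger below 0.002 m and ((z of socket_a_mid in the frame of nut_seat between 0.028 and 0.034 m and horizontal distance between socket_a_mid and nut_seat below 0.003 m and angle between socket_a_mid's own z axis and vertical below 0.07 rad and contact force between the fingers and socket_a above 2 N and contact force between socket_a and index_head above 1 N and linear speed of socket_a below 0.02 m/s) or (z of socket_b_mid in the frame of nut_seat between 0.028 and 0.034 m and horizontal distance between socket_b_mid and nut_seat below 0.003 m and angle between socket_b_mid's own z axis and vertical below 0.07 rad and contact force between the fingers and socket_b above 2 N and contact force between socket_b and index_head above 1 N and linear speed of socket_b below 0.02 m/s) or (z of socket_c_mid in the frame of nut_seat between 0.028 and 0.034 m and horizontal distance between socket_c_mid and nut_seat below 0.003 m and angle between socket_c_mid's own z axis and vertical below 0.07 rad and contact force between the fingers and socket_c above 2 N and contact force between socket_c and index_head above 1 N and linear speed of socket_c below 0.02 m/s)) and ((z of socket_a_mid in the frame of nut_seat between 0.028 and 0.034 m and horizontal distance between socket_a_mid and nut_seat below 0.003 m and angle between socket_a_mid's own z axis and vertical below 0.07 rad and contact force between the fingers and socket_a above 2 N and contact force between socket_a and index_head above 1 N and linear speed of socket_a below 0.02 m/s) or (angle between socket_a_mid's own z axis and vertical below 0.12 rad and height (world z) of socket_a_mid below 0.048 m and (horizontal distance between socket_a_mid and socket_stand_hole0 below 0.006 m or horizontal distance between socket_a_mid and socket_stand_hole1 below 0.006 m or horizontal distance between socket_a_mid and socket_stand_hole2 below 0.006 m) and contact force between the fingers and socket_a below 0.2 N)) and ((z of socket_b_mid in the frame of nut_seat between 0.028 and 0.034 m and horizontal distance between socket_b_mid and nut_seat below 0.003 m and angle between socket_b_mid's own z axis and vertical below 0.07 rad and contact force between the fingers and socket_b above 2 N and contact force between socket_b and index_head above 1 N and linear speed of socket_b below 0.02 m/s) or (angle between socket_b_mid's own z axis and vertical below 0.12 rad and height (world z) of socket_b_mid below 0.048 m and (horizontal distance between socket_b_mid and socket_stand_hole0 below 0.006 m or horizontal distance between socket_b_mid and socket_stand_hole1 below 0.006 m or horizontal distance between socket_b_mid and socket_stand_hole2 below 0.006 m) and contact force between the fingers and socket_b below 0.2 N)) and ((z of socket_c_mid in the frame of nut_seat between 0.028 and 0.034 m and horizontal distance between socket_c_mid and nut_seat below 0.003 m and angle between socket_c_mid's own z axis and vertical below 0.07 rad and contact force between the fingers and socket_c above 2 N and contact force between socket_c and index_head above 1 N and linear speed of socket_c below 0.02 m/s) or (angle between socket_c_mid's own z axis and vertical below 0.12 rad and height (world z) of socket_c_mid below 0.048 m and (horizontal distance between socket_c_mid and socket_stand_hole0 below 0.006 m or horizontal distance between socket_c_mid and socket_stand_hole1 below 0.006 m or horizontal distance between socket_c_mid and socket_stand_hole2 below 0.006 m) and contact force between the fingers and socket_c below 0.2 N))); the arm keeps its last pose, push and grip.
It fails at once if the dial indicator or its stand is touched (over 1 N) (contact force between indicator and anything else above 1 N).
It fails at once if a measuring tool on the desk is moved more than 20 mm (distance of any of micrometer, loupe, plug_gauge from where it was at the start of the episode above 0.02 m).
It also fails if it takes over 72 s, if anything falls off the work surface, if the arm or the gripper's body presses on something with over 40 N, if the wrist force passes 120 N, or if a joint passes its speed limit or range.

## Robot

A 6-joint arm with a two-finger parallel gripper is mounted at the origin on a cart in front of the work surface, level with it; the furniture and walls round the work are solid. World frame = base frame: x ahead of the robot, y to its left, z up, the work surface at z = 0. Lengths are in mm, angles in rad, forces in N, time in s.
With the tool pointing down it reaches from about 300 to 775 mm from the base axis. Payload 14.6 kg.
Tool frame: the origin (TCP) lies between the finger pads; the fingertips stand manip.finger_overhang ahead of it and the grasp point (between the pads) lies 2 mm behind it (manip.finger_overhang is the distance from the TCP to the fingertips, in mm); z points along the fingers, y is the direction in which the jaws open and shut (so a half turn about z gives the same grasp; the last joint's range is limited). The gripper opens to 94 mm and grips with 3 to 60 N. Pads are 16 mm wide; open, the fingers measure 119 mm over their backs; the gripper's body (75 mm by 177 mm) begins 78 mm behind the grasp point.
Start: joints at [1.271, 0.3, 1.521, -0, 1.321, -0.067], TCP at [126.885, 535.154, 222.446] pointing down, gripper open.
Joint ranges: [-3.03, 3.03], [-0.79, 2.21], [0.23, 2.52], [-1.04, 4.18], [0, 3.07], [-2.55, 2.55]. Speed limits (rad/s): [2.22, 2.22, 2.57, 3.14, 3.14, 3.14].

## Interface

Orientations are given as [roll, pitch, yaw] about the fixed x, y, z axes, in that order (R = Rz(yaw) Ry(pitch) Rx(roll)).
In Python, from cell import manip gives the robot as it stands.
- The arm moves only by the tool drive_tool, never from a script. Its argument "steps" is a list of rows, each an object with "delta_pos": the shift along the world's x, y, z in mm, a list of three; "yaw": the turn about the world's z in rad; "hand": the finger opening in mm, from 0 to 94. A call has 1 to 5 rows; each row shifts and turns the commanded pose from where the row before left it; what a row does not reach is not made up. A row lasts 1/12 s, in which the tool goes at most 41.7 mm and 7.16 degrees, less where a joint would pass 70% of its speed; a pose out of reach is approached as far as the arm can. A call is refused whole if a number of a shift passes 41.7 or a number of a turn 0.125, either way. A call with a gripper value outside its range is refused whole. The fingers move at their own pace and stop on an object; "squeeze" is the grip in N (left out, the last holds). Time passes only in rows, so rows that do not move let the fingers close. It gives the time, the measured TCP pose, the force and the opening at its end, in the units of the state.
- manip.read_state(): the state, without advancing time (a new reading comes with each control period).
- manip.camera(name): name is "scene" or "top"; returns a dict with "frame" (420x560x3 uint8, red, green, blue), "range_z" (420x560 float32, mm along the optical axis (not along the pixel's ray), 0 where there is no reading), "intrinsics" (3x3 intrinsics, pixels), "position" and "attitude" of the camera in the world. Camera axes: x right, y down, z forward; pixel columns grow to the right and rows downward; lengths in mm; the calibration is good to about 2 mm. A picture is of the moment at which its call begins.
- manip.sign_off(): hands the job in, once; it reports no verdict.
The state is a dict: "clock": time; "joints": joint angles; "qd": joint speeds; "effort": joint torques, N m; "eef_pos": TCP position; "eef_rot": TCP orientation; "wrist_force": force on the tool from outside, world axes, zero at the start; "moment": the same for the moment, N m; "finger_gap": finger opening in mm.
Only numpy, scipy, OpenCV 4.12 (cv2) and the standard library are available. Lean on these libraries where they do the work, as an engineer would, in place of code of your own. Each camera call takes 0.05 s, during which the arm holds its last target.

## Working session

There is one attempt and no reset: what is moved stays moved. The work goes in short steps, Python scripts to look and compute and a tool call to move; the robot and the scene stay as the last step left them, time stands still between calls to the robot, and variables do not carry over. Pictures are saved under pics/ and viewed, and the job is handed in when it is done.

Besides the shell and the picture viewer there is one more tool, called after ">>>" in YAML: its name, and indented under it one key for each argument. drive_tool: Moves the arm, as the interface text tells. Its arguments: {"type":"object","properties":{"steps":{"type":"array"},"squeeze":{"type":"number"}},"required":["steps"]}

```bash
ls; mkdir -p pics
cat > h.py <<'E'
import numpy as np, cv2
from cell import manip
def snap(n,f):
    c=manip.camera(n); cv2.imwrite(f'pics/{f}.png',cv2.cvtColor(c['frame'],cv2.COLOR_RGB2BGR)); np.savez(f'pics/{f}.npz',**{k:np.array(c[k]) for k in c}); return c
E
python3 - <<'E'
from h import *
for n in('scene','top'):
    c=snap(n,n+'0'); print(n,c['intrinsics'],c['position'],c['attitude'])
print(manip.read_state(), manip.finger_overhang)
E
```

```text
pics
scene [[423.06153451   0.         282.17110848]
 [  0.         423.06153451 209.45336149]
 [  0.           0.           1.        ]] [-247.17895762 -516.22913667  457.40822033] [-2.00337111 -0.01038071 -1.10860244]
top [[419.79714265   0.         285.61520446]
 [  0.         419.79714265 216.53446255]
 [  0.           0.           1.        ]] [ 383.76819423 -139.84637606 1137.97456979] [-3.03022451e+00  2.53244266e-03 -1.56379589e+00]
{'clock': 0.1, 'joints': array([ 1.27138500e+00,  3.00391775e-01,  1.52151120e+00,  5.33403146e-06,
        1.32070168e+00, -6.66143716e-02]), 'qd': array([ 0.00060546, -0.00078508, -0.00269258, -0.00037618,  0.00179725,
       -0.00121009]), 'effort': array([-1.93519591e-03, -5.32642686e+01, -3.53278506e+01,  7.08203344e-02,
        2.36076565e-02, -7.61074489e-05]), 'eef_pos': array([126.83046751, 534.95496469, 221.95939635]), 'eef_rot': array([-3.14058325e+00, -7.25189589e-05,  2.90879434e+00]), 'wrist_force': array([-0.67690072,  0.15284679, -0.69510283]), 'moment': array([-0.02310029, -0.02796021, -0.03712511]), 'finger_gap': 93.9310206578346} 17.0
```

View pics/scene0.png

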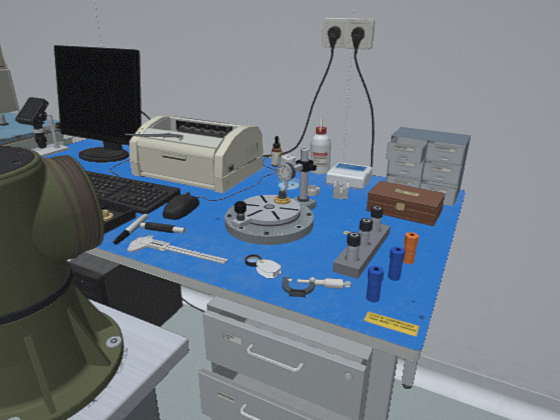

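View pics/top0.png

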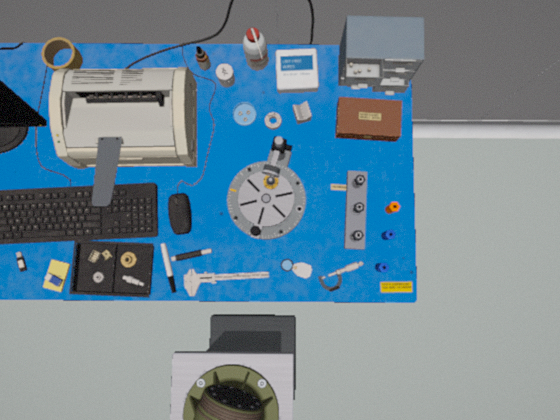

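Run:
```python
import cv2
t=cv2.imread('pics/top0.png'); s=cv2.imread('pics/scene0.png')
cv2.imwrite('pics/c1.png',cv2.resize(t[125:250,215:325],None,fx=5,fy=5,interpolation=3)[:600,:])
cv2.imwrite('pics/c2.png',cv2.resize(t[160:280,320:420],None,fx=5,fy=5,interpolation=3))
cv2.imwrite('pics/c3.png',cv2.resize(s[140:260,215:345],None,fx=5,fy=5,interpolation=3))
cv2.imwrite('pics/c4.png',cv2.resize(s[190:310,320:430],None,fx=5,fy=5,interpolation=3))
```

```text
(no output)
```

View pics/c1.png

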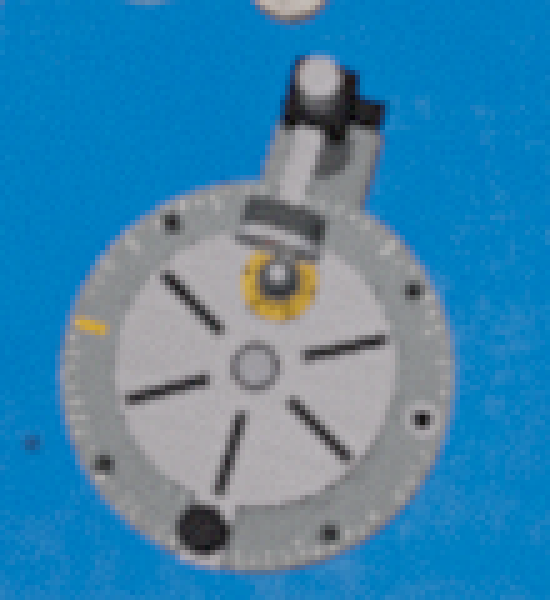

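View pics/c2.png

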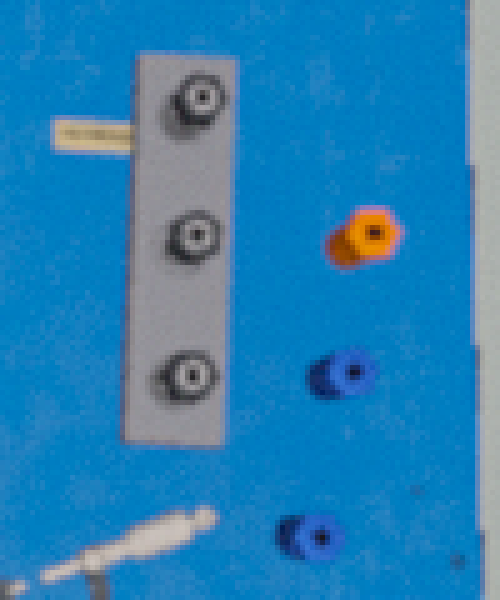

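View pics/c3.png

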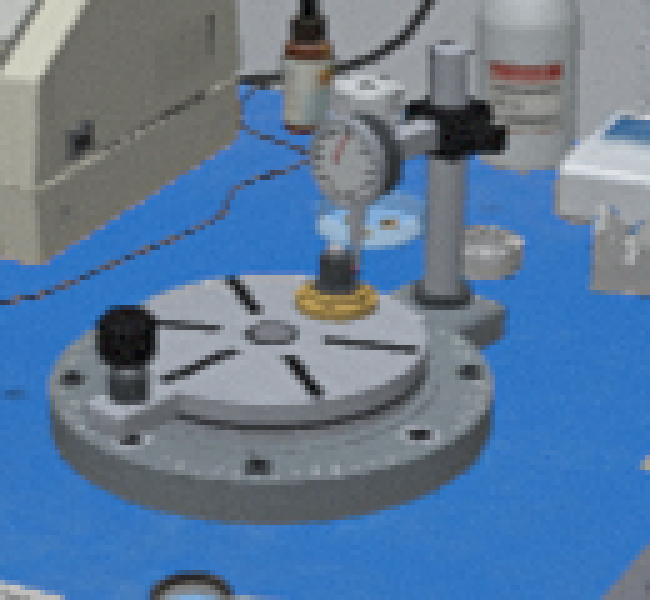

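View pics/c4.png

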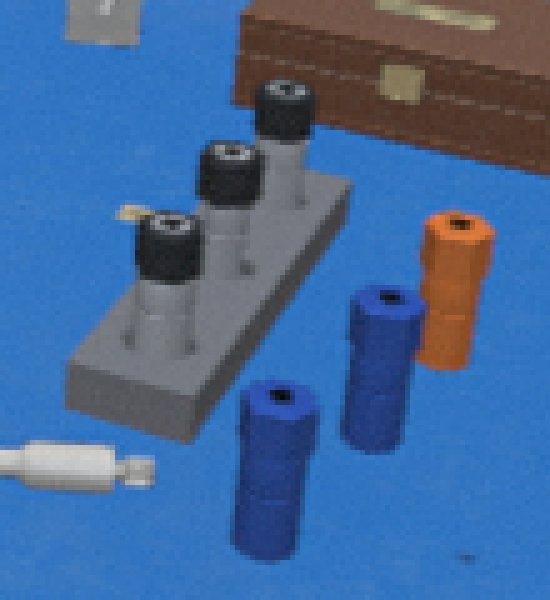

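```bash
cat >> h.py <<'E'
from scipy.spatial.transform import Rotation as Ro
def load(f): return np.load(f'pics/{f}.npz')
def RM(c): return Ro.from_euler('xyz',c['attitude']).as_matrix()
def cloud(c):
    K=c['intrinsics'];d=c['range_z'].astype(float)
    v,u=np.mgrid[:d.shape[0],:d.shape[1]]
    p=np.stack([(u-K[0,2])/K[0,0]*d,(v-K[1,2])/K[1,1]*d,d],-1)
    return p@RM(c).T+c['position']
def atz(c,u,v,z):
    K=c['intrinsics'];r=RM(c)@np.array([(u-K[0,2])/K[0,0],(v-K[1,2])/K[1,1],1.])
    return c['position']+r*(z-c['position'][2])/r[2]
def proj(c,P):
    p=(np.asarray(P,float)-c['position'])@RM(c);K=c['intrinsics']
    return p[...,:2]/p[...,2:]*K[0,0]+K[:2,2]
def tri(c1,uv1,c2,uv2):
    A=[];b=[]
    for c,(u,v) in((c1,uv1),(c2,uv2)):
        K=c['intrinsics'];r=RM(c)@np.array([(u-K[0,2])/K[0,0],(v-K[1,2])/K[1,1],1.]);r/=np.linalg.norm(r)
        M=np.eye(3)-np.outer(r,r);A.append(M);b.append(M@c['position'])
    x,_,_,_=np.linalg.lstsq(np.vstack(A),np.hstack(b),rcond=None); return x,np.hstack(b)-np.vstack(A)@x
E
python3 - <<'E'
from h import *
t=load('top0');s=load('scene0')
np.set_printoptions(precision=1,suppress=True)
for n,c in(('top',t),('scene',s)):
    P=cloud(c); ok=c['range_z']>0
    # desk z
    m=ok&(abs(P[...,2])<15)&(P[...,0]>300)&(P[...,0]<700)&(P[...,1]>-400)&(P[...,1]<100)
    print(n,'desk med z',np.median(P[...,2][m]))
# top pixel estimates
def g(u,v):return 215+u/5-.4,125+v/5-.4
print('knob',atz(t,*g(203,530),85),'axis',atz(t,*g(255,366),44),'base',atz(t,*g(257,376),22),'nut',atz(t,*g(280,278),63))
print('base pix',proj(t,[0,0,0]))
def h(u,v):return 320+u/5-.4,160+v/5-.4
for q in((203,97),(197,235),(191,376)): print('sock',atz(t,*h(*q),74))
def k(u,v):return 320+u/5-.4,190+v/5-.4
for q,w in zip(((203,97),(197,235),(191,376)),((287,90),(234,151),(170,222))):print('tri',*tri(t,h(*q),s,k(*w)))
def l(u,v):return 215+u/5-.4,140+v/5-.4
print('axis tri',*tri(t,g(255,366),s,l(272,332)))
print('knob tri',*tri(t,g(203,530),s,l(127,318)))
for q in ((238,58),(138,52),(226,446),(122,440)): print('stand',atz(t,*h(*q),22))
for z0,z1,xy in((80,90,0),):
    P=cloud(t)
for q in((203,97),(197,235),(191,376)):
    u,v=map(round,h(*q));print(P[v-3:v+4,u-3:u+4,2])
E
```

```text
top desk med z 0.35504788556522726
scene desk med z -0.06051585155734074
knob [465.4 -60.1  85. ] axis [555.4 -83.1  44. ] base [553.4 -83.1  22. ] nut [598.8 -96.5  63. ]
base pix [231.8 412. ]
sock [ 601.3 -327.7   74. ]
sock [ 529.5 -323.7   74. ]
sock [ 457.3 -319.8   74. ]
tri [ 601.6 -328.7   74.5] [-0.4  1.1 -0.3  0.4 -1.1  0.3]
tri [ 530.  -325.1   75. ] [-0.5  1.5 -0.3  0.5 -1.5  0.3]
tri [ 457.8 -321.    75.2] [-0.5  1.4 -0.3  0.5 -1.4  0.3]
axis tri [555.9 -84.5  45.2] [-0.7  1.3 -0.   0.7 -1.3  0. ]
knob tri [466.3 -61.1  82.9] [-0.7  1.1  0.   0.7 -1.1 -0. ]
stand [ 633.5 -356.1   22. ]
stand [ 636.4 -302.    22. ]
stand [ 423.9 -346.7   22. ]
stand [ 426.7 -291.6   22. ]
[[  72.8   72.9 1138.    75.2   73.4   74.1   72. ]
 [  78.7   70.8   73.7   72.    73.1   72.1   76.2]
 [  71.2   75.5   76.4   74.8   74.5   74.3   73.2]
 [  79.7   71.    76.5   75.7   74.2   75.9   77.3]
 [  74.    74.8   73.2   73.6   75.8   76.8   75.8]
 [  73.3   73.7   74.5   71.5   76.6   79.1   73.6]
 [  74.3   71.8   72.2   72.6   74.9   72.6   76.4]]
[[73.6 75.1 72.4 76.1 75.9 72.5 69.4]
 [77.1 71.9 75.3 76.3 71.9 74.9 79.6]
 [74.8 73.6 70.7 77.1 74.3 73.8 76. ]
 [73.9 74.5 74.3 74.2 74.8 77.2 70.6]
 [70.2 73.9 73.9 71.5 74.5 77.6 72.9]
 [78.4 73.6 76.5 74.7 75.2 70.6 75.3]
 [67.9 74.1 75.5 72.8 72.6 78.8 72. ]]
[[72.5 75.5 73.8 73.7 73.1 76.4 74.6]
 [70.8 73.5 75.4 72.1 75.7 71.6 77. ]
 [73.1 75.  68.2 75.2 77.3 73.3 73.2]
 [75.1 75.2 71.7 75.8 77.2 71.6 71.8]
 [76.2 75.  75.8 77.  73.1 72.4 74.3]
 [75.2 75.7 74.  73.1 72.3 71.7 75.2]
 [73.8 71.9 71.2 75.7 77.6 74.1 75.1]]
```

>>> drive_tool:
  steps:
    - {"delta_pos": [20, -35, 0], "yaw": -0.12, "hand": 60}
    - {"delta_pos": [22, -39, 0], "yaw": -0.12, "hand": 60}
    - {"delta_pos": [22, -39, 0], "yaw": -0.12, "hand": 60}
    - {"delta_pos": [22, -39, 0], "yaw": -0.12, "hand": 60}
    - {"delta_pos": [22, -39, 0], "yaw": -0.12, "hand": 60}

```text
clock: 0.52
eef_pos: [229.0, 353.1, 222.1]
eef_rot: [-3.141, 0.0, 2.303]
wrist_force: [1.2, 1.3, 0.3]
finger_gap: 63.8
```

>>> drive_tool:
  steps:
    - {"delta_pos": [22, -39, 0], "yaw": -0.12, "hand": 60}
    - {"delta_pos": [22, -39, 0], "yaw": -0.12, "hand": 60}
    - {"delta_pos": [22, -39, 0], "yaw": -0.12, "hand": 60}
    - {"delta_pos": [22, -39, 0], "yaw": -0.12, "hand": 60}
    - {"delta_pos": [22, -39, 0], "yaw": -0.12, "hand": 60}

```text
clock: 0.93
eef_pos: [331.4, 171.6, 222.5]
eef_rot: [3.141, -0.0, 1.703]
wrist_force: [0.3, 1.6, 0.4]
finger_gap: 60.0
```

>>> drive_tool:
  steps:
    - {"delta_pos": [22, -39, 0], "yaw": -0.12, "hand": 60}
    - {"delta_pos": [22, -39, 0], "yaw": -0.12, "hand": 60}
    - {"delta_pos": [22, -39, 0], "yaw": -0.12, "hand": 60}
    - {"delta_pos": [22, -39, 0], "yaw": 0, "hand": 60}
    - {"delta_pos": [20, -20, 0], "yaw": 0, "hand": 60}

```text
clock: 1.35
eef_pos: [433.5, 5.1, 222.4]
eef_rot: [-3.142, 0.0, 1.346]
wrist_force: [0.6, -0.3, 0.4]
finger_gap: 60.2
```

>>> drive_tool:
  steps:
    - {"delta_pos": [16, -33, -20], "yaw": -0.03, "hand": 50}
    - {"delta_pos": [16, -33, -30], "yaw": 0, "hand": 50}
    - {"delta_pos": [0, 0, -30], "yaw": 0, "hand": 50}
    - {"delta_pos": [0, 0, -10], "yaw": 0, "hand": 50}
    - {"delta_pos": [0, 0, 0], "yaw": 0, "hand": 50}

```text
clock: 1.77
eef_pos: [461.7, -53.3, 134.0]
eef_rot: [-3.137, 0.0, 1.318]
wrist_force: [-0.5, 0.3, -0.2]
finger_gap: 49.9
```

Run:
```python
from h import *
t=snap('top','top1');s=snap('scene','scene1')
print(manip.read_state()['eef_pos'])
cv2.imwrite('pics/d1.png',cv2.resize(cv2.imread('pics/top1.png')[150:270,190:330],None,fx=5,fy=5,interpolation=3))
cv2.imwrite('pics/d2.png',cv2.resize(cv2.imread('pics/scene1.png')[140:260,195:345],None,fx=5,fy=5,interpolation=3))
```

```text
[463.24838809 -52.96916    137.17835373]
```

View pics/d1.png

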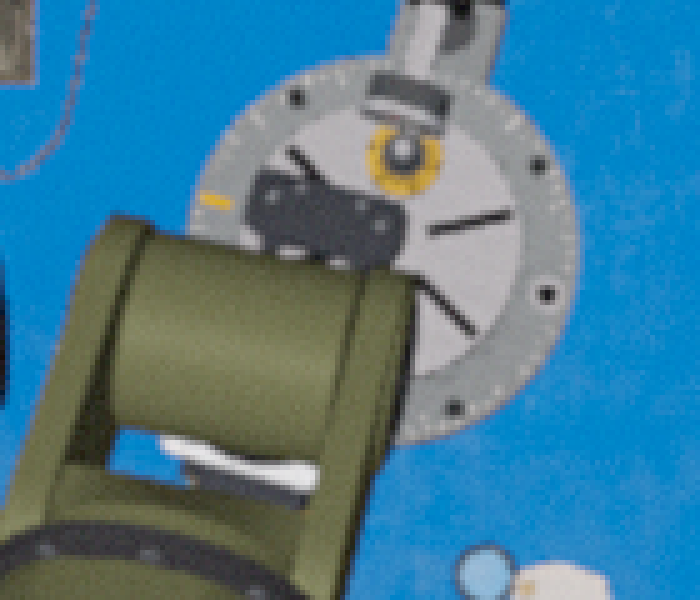

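View pics/d2.png

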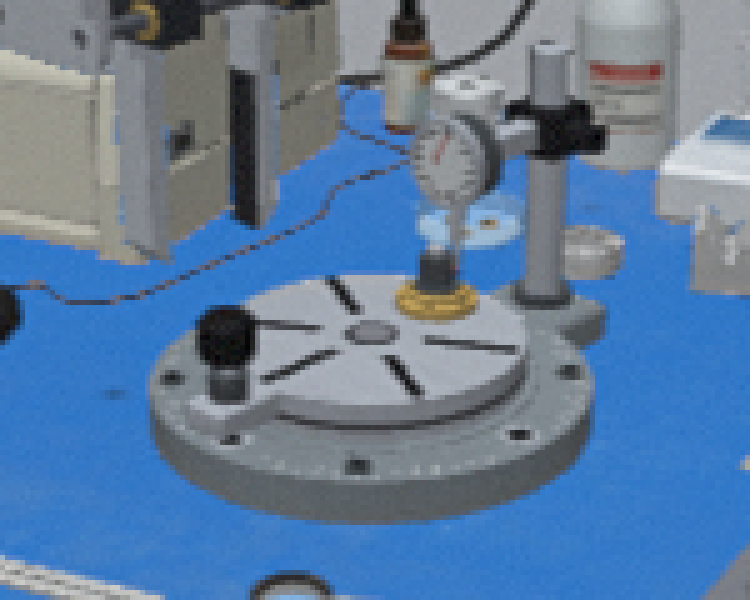

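Run:
```python
from h import *
np.set_printoptions(precision=2,suppress=True)
s=load('scene1');q=manip.read_state();print(q['eef_pos'],q['eef_rot'])
p=q['eef_pos'];R=Ro.from_euler('xyz',q['eef_rot']).as_matrix()
for y in(25,34.5,-25,-34.5):
  for x in (8,-8):
    uv=proj(s,p+R@np.array([x,y,17.]));print(y,x,(uv-[195,140]+.4)*5)
cv2.imwrite('pics/e2.png',cv2.resize(cv2.imread('pics/scene1.png')[140:200,195:260],None,fx=10,fy=10,interpolation=2))
```

```text
[463.25 -52.97 137.18] [ 3.14 -0.    1.32]
25 8 [230.27 217.08]
25 -8 [256.   226.09]
34.5 8 [245.79 211.31]
34.5 -8 [271.5 220.2]
-25 8 [144.79 248.84]
-25 -8 [170.61 258.55]
-34.5 8 [127.8  255.15]
-34.5 -8 [153.63 265.  ]
```

View pics/e2.png

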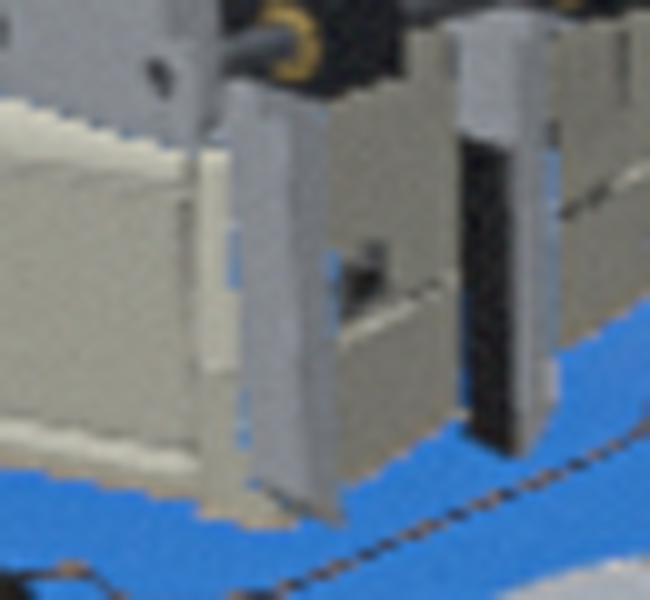

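Run:
```python
from h import *
np.set_printoptions(precision=2,suppress=True)
s=load('scene0')
def l(u,v):return 215+u/5-.4,140+v/5-.4
def k(u,v):return 320+u/5-.4,190+v/5-.4
print('axis',atz(s,*l(272,332),44)); print('knob',atz(s,*l(127,334),74),atz(s,*l(127,318),85))
for w in ((287,90),(234,151),(170,222)): print('sock',atz(s,*k(*w),74))
# base ellipse lower edge test: project circles
import math
im=cv2.imread('pics/scene0.png')[140:260,215:345]
im=cv2.resize(im,None,fx=5,fy=5,interpolation=3)
a=atz(s,*l(272,332),44)
def circ(c,r,z,col):
    P=[[c[0]+r*math.cos(x),c[1]+r*math.sin(x),z] for x in np.linspace(0,6.283,90)]
    uv=(proj(s,P)-[215,140]+.4)*5
    cv2.polylines(im,[uv.round().astype(int)],True,col,1)
circ(a,106,22,(0,0,255));circ(a,106,0,(0,0,255));circ(a,74,44,(0,255,0))
y=-.255;
kn=a+92*np.array([-math.cos(y),-math.sin(y),0]);circ(kn,13,85,(255,0,255));circ(kn,13,63,(255,0,255))
nu=a+46*np.array([math.cos(y),math.sin(y),0]);circ(nu,20.5,44,(255,0,255))
for z in(50,52,54): circ(nu,12.5,z,(0,255,255))
circ(nu,4.5,73,(0,0,255))
cv2.imwrite('pics/f.png',im)
```

```text
axis [559.09 -84.46  44.  ]
knob [469.09 -60.62  74.  ] [462.85 -64.87  85.  ]
sock [ 603.56 -329.41   74.  ]
sock [ 533.27 -326.     74.  ]
sock [ 461.01 -321.72   74.  ]
```

View pics/f.png

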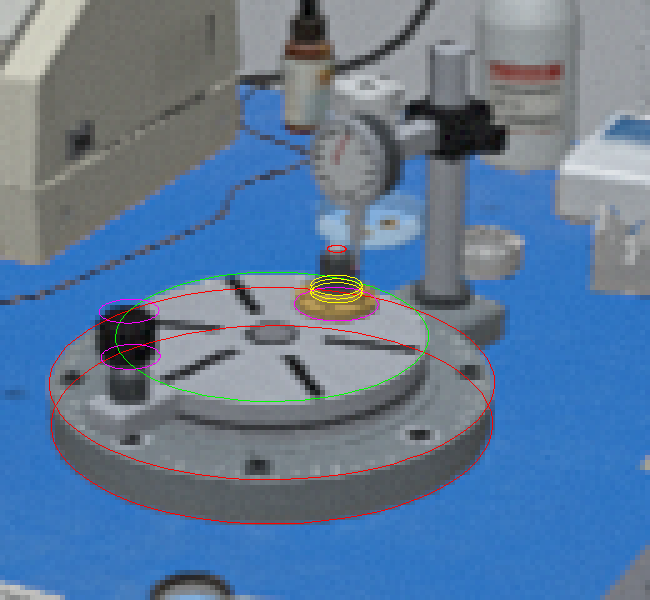

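>>> drive_tool:
  steps:
    - {"delta_pos": [4, -8.5, -10], "yaw": 0, "hand": 50}
    - {"delta_pos": [0, 0, -20], "yaw": 0, "hand": 50}
    - {"delta_pos": [0, 0, -20], "yaw": 0, "hand": 50}
    - {"delta_pos": [0, 0, -13], "yaw": 0, "hand": 50}
    - {"delta_pos": [0, 0, 0], "yaw": 0, "hand": 50}

```text
clock: 2.28
eef_pos: [466.5, -61.9, 71.7]
eef_rot: [-3.14, 0.0, 1.32]
wrist_force: [-0.0, 0.1, -0.3]
finger_gap: 50.1
```

>>> drive_tool:
  steps:
    - {"delta_pos": [0, 0, 0], "yaw": 0, "hand": 20}
    - {"delta_pos": [0, 0, 0], "yaw": 0, "hand": 20}
    - {"delta_pos": [0, 0, 0], "yaw": 0, "hand": 20}
    - {"delta_pos": [0, 0, 0], "yaw": 0, "hand": 20}
  squeeze: 25

```text
clock: 2.62
eef_pos: [467.6, -62.1, 74.1]
eef_rot: [3.14, -0.0, 1.319]
wrist_force: [0.6, -0.3, -0.1]
finger_gap: 26.6
```

>>> drive_tool:
  steps:
    - {"delta_pos": [0, 0, 0], "yaw": 0, "hand": 20}
    - {"delta_pos": [0, 0, 5], "yaw": 0, "hand": 20}
    - {"delta_pos": [0, 0, 5], "yaw": 0, "hand": 20}
    - {"delta_pos": [0, 0, 2.5], "yaw": 0, "hand": 20}
    - {"delta_pos": [0, 0, 0], "yaw": 0, "hand": 20}
  squeeze: 35

```text
clock: 3.03
eef_pos: [467.4, -62.1, 86.1]
eef_rot: [3.141, -0.0, 1.319]
wrist_force: [6.5, -1.3, -7.6]
finger_gap: 24.8
```

Run:
```python
from h import *
s=snap('scene','scene2')
q=manip.read_state();print(q['eef_pos'],q['eef_rot'],q['wrist_force'],q['finger_gap'])
cv2.imwrite('pics/d3.png',cv2.resize(cv2.imread('pics/scene2.png')[140:260,195:345],None,fx=5,fy=5,interpolation=3))
```

```text
[467.35445683 -62.12492063  85.83890076] [ 3.14051134e+00 -5.59816912e-05  1.31879618e+00] [ 6.13103292 -0.85769758 -7.24906177] 25.157886059562507
```

View pics/d3.png

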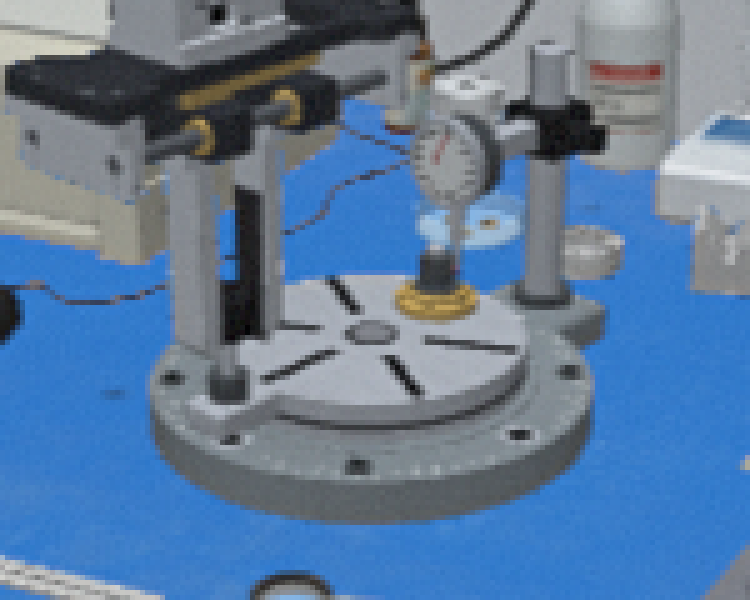

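Run:
```python
import numpy as np
c=np.array([557,-84.5]);p0=np.array([467.4,-62.1]);r=p0-c
n=15;pr=p0
for i in range(1,n+1):
    a=1.571*i/n;R=np.array([[np.cos(a),-np.sin(a)],[np.sin(a),np.cos(a)]])
    p=c+R@r;print(i,(p-pr).round(1),p.round(1));pr=p
```

```text
1 [-1.9 -9.5] [465.5 -71.6]
2 [-0.8 -9.6] [464.7 -81.2]
3 [ 0.2 -9.7] [464.9 -90.9]
4 [ 1.2 -9.6] [ 466.  -100.5]
5 [ 2.2 -9.4] [ 468.2 -109.9]
6 [ 3.1 -9.1] [ 471.3 -119.1]
7 [ 4.1 -8.8] [ 475.4 -127.8]
8 [ 5.  -8.3] [ 480.4 -136.1]
9 [ 5.8 -7.7] [ 486.2 -143.8]
10 [ 6.6 -7.1] [ 492.8 -150.9]
11 [ 7.3 -6.3] [ 500.1 -157.3]
12 [ 7.9 -5.5] [ 508.  -162.8]
13 [ 8.5 -4.7] [ 516.5 -167.5]
14 [ 8.9 -3.8] [ 525.4 -171.3]
15 [ 9.2 -2.8] [ 534.6 -174.1]
```

>>> drive_tool:
  steps:
    - {"delta_pos": [-1.9, -9.5, 0], "yaw": 0.105, "hand": 20}
    - {"delta_pos": [-0.8, -9.6, 0], "yaw": 0.105, "hand": 20}
    - {"delta_pos": [0.2, -9.7, 0], "yaw": 0.105, "hand": 20}
    - {"delta_pos": [1.2, -9.6, 0], "yaw": 0.105, "hand": 20}
    - {"delta_pos": [2.2, -9.4, 0], "yaw": 0.105, "hand": 20}

```text
clock: 3.5
eef_pos: [467.9, -109.6, 85.3]
eef_rot: [3.141, -0.001, 1.849]
wrist_force: [6.9, 7.2, -7.0]
finger_gap: 25.0
```

>>> drive_tool:
  steps:
    - {"delta_pos": [3.5, -9, 0], "yaw": 0.105, "hand": 20}
    - {"delta_pos": [4.2, -8.8, 0], "yaw": 0.105, "hand": 20}
    - {"delta_pos": [5, -8.3, 0], "yaw": 0.105, "hand": 20}
    - {"delta_pos": [5.8, -7.7, 0], "yaw": 0.105, "hand": 20}
    - {"delta_pos": [6.6, -7.1, 0], "yaw": 0.105, "hand": 20}

```text
clock: 3.92
eef_pos: [492.1, -150.4, 84.7]
eef_rot: [-3.141, -0.004, 2.374]
wrist_force: [1.0, 5.4, -7.1]
finger_gap: 24.8
```

>>> drive_tool:
  steps:
    - {"delta_pos": [7.3, -6.3, 0.5], "yaw": 0.105, "hand": 20}
    - {"delta_pos": [7.9, -5.5, 0.5], "yaw": 0.105, "hand": 20}
    - {"delta_pos": [8.5, -4.7, 0], "yaw": 0.105, "hand": 20}
    - {"delta_pos": [8.9, -3.8, 0], "yaw": 0.105, "hand": 20}
    - {"delta_pos": [8.2, -2.6, 0], "yaw": 0.1, "hand": 20}

```text
clock: 4.33
eef_pos: [532.8, -173.6, 85.4]
eef_rot: [3.141, -0.004, 2.894]
wrist_force: [-2.7, 0.2, -6.7]
finger_gap: 24.7
```

Run:
```python
from h import *
s=snap('scene','scene3');t=snap('top','top3')
q=manip.read_state();print(q['eef_pos'],q['eef_rot'],q['wrist_force'],q['finger_gap'])
cv2.imwrite('pics/d4.png',cv2.resize(cv2.imread('pics/scene3.png')[140:260,195:345],None,fx=5,fy=5,interpolation=3))
cv2.imwrite('pics/d5.png',cv2.resize(cv2.imread('pics/top3.png')[140:260,210:340],None,fx=5,fy=5,interpolation=3))
```

```text
[ 533.83897255 -173.85566197   85.76667828] [-3.14157880e+00 -1.44563214e-03  2.89051399e+00] [ 2.37966014 -2.13045488 -7.37699712] 24.790212937206956
```

View pics/d4.png

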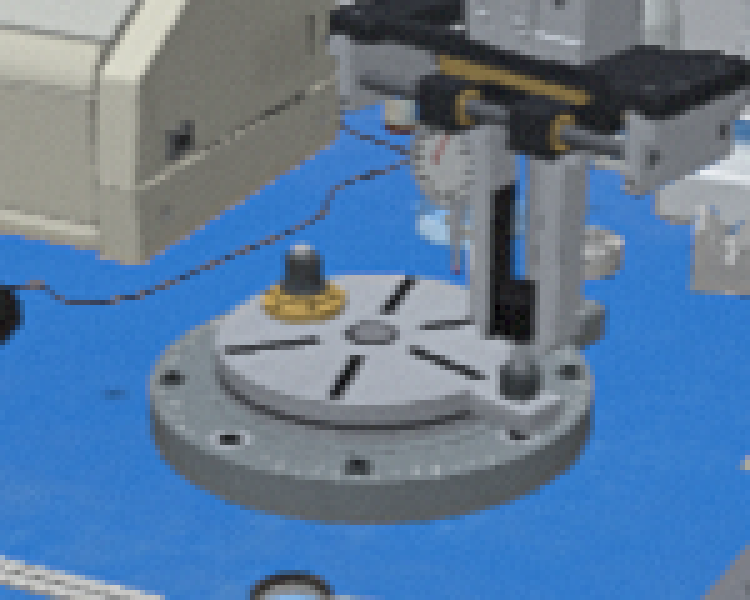

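View pics/d5.png

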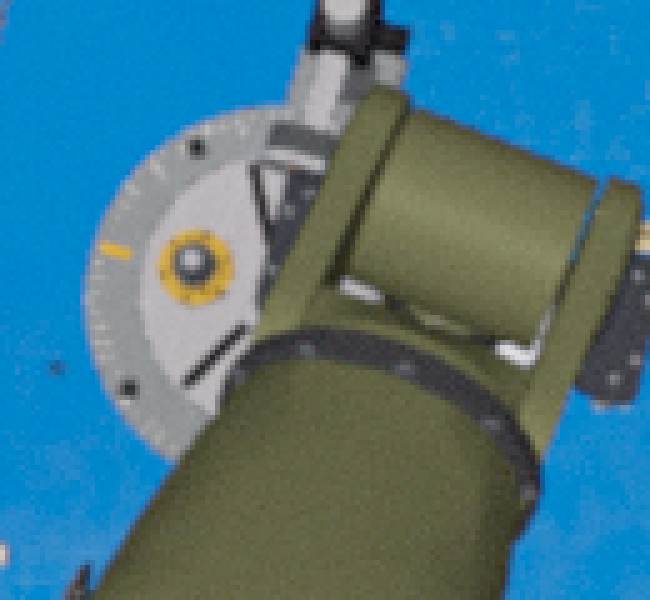

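>>> drive_tool:
  steps:
    - {"delta_pos": [0, 0, -4], "yaw": 0, "hand": 20}
    - {"delta_pos": [0, 0, -4], "yaw": 0, "hand": 20}
    - {"delta_pos": [0, 0, -3], "yaw": 0, "hand": 20}
    - {"delta_pos": [0, 0, 0], "yaw": 0, "hand": 20}

```text
clock: 4.77
eef_pos: [533.3, -173.7, 75.0]
eef_rot: [-3.141, -0.001, 2.887]
wrist_force: [-0.5, -3.6, -4.4]
finger_gap: 25.1
```

>>> drive_tool:
  steps:
    - {"delta_pos": [0, 0, 0], "yaw": 0, "hand": 48}
    - {"delta_pos": [0, 0, 0], "yaw": 0, "hand": 48}
    - {"delta_pos": [0, 0, 0], "yaw": 0, "hand": 48}
    - {"delta_pos": [0, 0, 0], "yaw": 0, "hand": 48}
    - {"delta_pos": [0, 0, 20], "yaw": 0, "hand": 48}

```text
clock: 5.18
eef_pos: [532.4, -173.0, 93.1]
eef_rot: [3.141, -0.005, 2.889]
wrist_force: [0.3, 0.7, 0.1]
finger_gap: 47.7
```

>>> drive_tool:
  steps:
    - {"delta_pos": [0, 0, 35], "yaw": 0, "hand": 48}
    - {"delta_pos": [0, 0, 35], "yaw": 0, "hand": 48}
    - {"delta_pos": [0, 0, 35], "yaw": 0, "hand": 48}
    - {"delta_pos": [-20, -35, 0], "yaw": 0, "hand": 48}
    - {"delta_pos": [-20, -35, 0], "yaw": 0, "hand": 48}

```text
clock: 5.6
eef_pos: [494.6, -243.6, 203.2]
eef_rot: [-3.141, 0.004, 2.892]
wrist_force: [-0.4, -0.5, -0.5]
finger_gap: 48.1
```

Run:
```python
from h import *
s=snap('scene','scene4');t=snap('top','top4')
q=manip.read_state();print(q['eef_pos'],q['eef_rot'],q['wrist_force'],q['finger_gap'])
cv2.imwrite('pics/d6.png',cv2.resize(cv2.imread('pics/scene4.png')[140:260,195:345],None,fx=5,fy=5,interpolation=3))
cv2.imwrite('pics/d7.png',cv2.resize(cv2.imread('pics/top4.png')[140:260,210:370],None,fx=5,fy=5,interpolation=3))
```

```text
[ 491.91858976 -247.03604766  201.32220011] [-3.14073865e+00  8.91667571e-04  2.88501566e+00] [ 0.04550307 -0.41479087 -0.57761049] 48.080632580911164
```

View pics/d6.png

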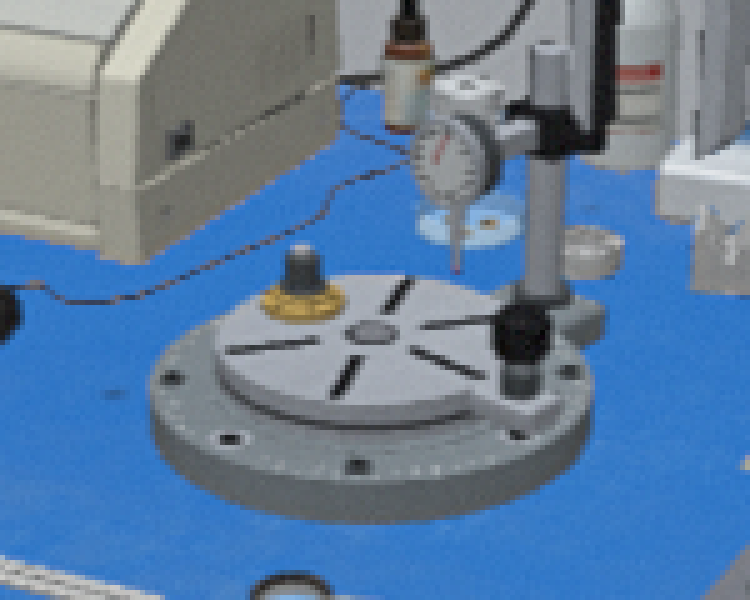

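View pics/d7.png

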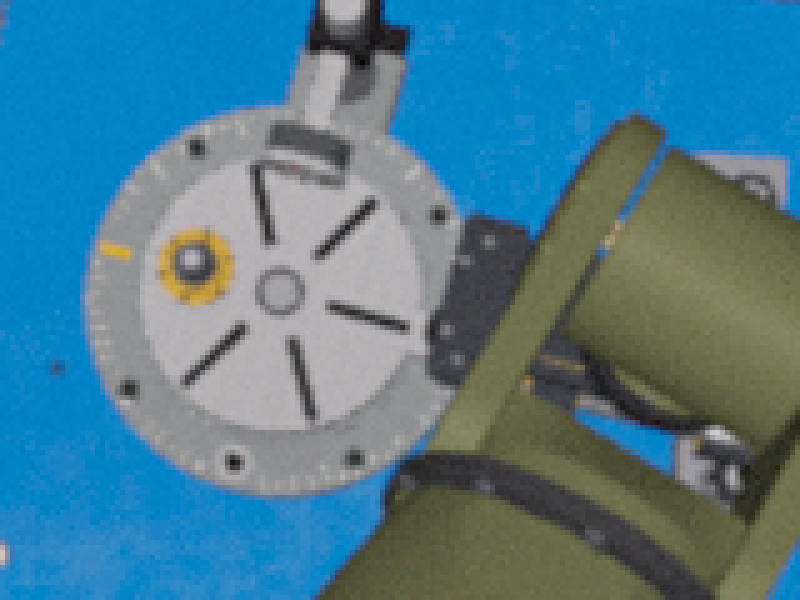

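Run:
```python
from h import *
s=load('scene0')
im=cv2.imread('pics/scene0.png')[200:275,335:395]
cv2.imwrite('pics/g.png',cv2.resize(im,None,fx=8,fy=8,interpolation=2))
for p in((603,-329.7),(532,-326),(460,-322)):
    for z in(22,33,53,74):
        d=np.array([s['position'][1]-p[1],-(s['position'][0]-p[0])]);d/=np.linalg.norm(d)
        w=[]
        for r in(9,12,13.5):
            a=proj(s,[p[0]+d[0]*r,p[1]+d[1]*r,z]);b=proj(s,[p[0]-d[0]*r,p[1]-d[1]*r,z]);w.append((round((a[0]-335+.44)*8),round((b[0]-335+.44)*8),round((a[1]-200+.44)*8)))
        print(p,z,w)
```

```text
(603, -329.7) 22 [(288, 353, 230), (277, 364, 229), (272, 370, 228)]
(603, -329.7) 33 [(292, 358, 195), (281, 369, 194), (276, 374, 193)]
(603, -329.7) 53 [(299, 365, 131), (288, 376, 129), (283, 382, 129)]
(603, -329.7) 74 [(307, 374, 62), (296, 385, 60), (290, 390, 60)]
(532, -326) 22 [(200, 269, 337), (189, 281, 335), (183, 287, 335)]
(532, -326) 33 [(204, 273, 300), (193, 285, 299), (187, 291, 298)]
(532, -326) 53 [(211, 281, 232), (199, 293, 231), (193, 299, 231)]
(532, -326) 74 [(218, 289, 160), (206, 301, 159), (200, 307, 158)]
(460, -322) 22 [(98, 172, 459), (86, 184, 458), (80, 190, 457)]
(460, -322) 33 [(102, 176, 421), (89, 188, 420), (83, 194, 419)]
(460, -322) 53 [(108, 183, 350), (95, 195, 349), (89, 201, 348)]
(460, -322) 74 [(114, 190, 274), (102, 203, 273), (96, 209, 272)]
```

View pics/g.png

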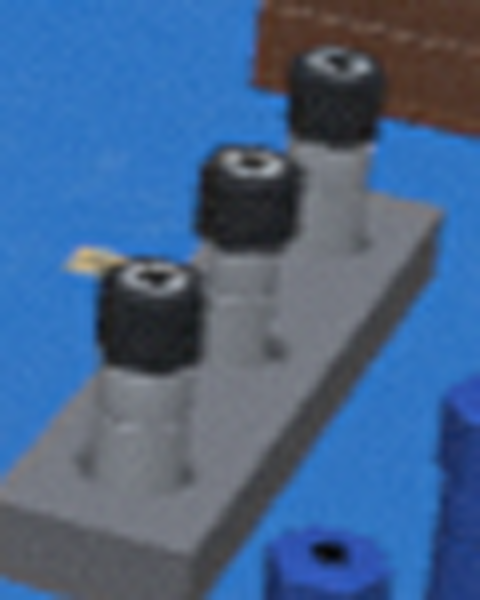

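>>> drive_tool:
  steps:
    - {"delta_pos": [-11, -25, -20], "yaw": 0, "hand": 46}
    - {"delta_pos": [-11, -25, -25], "yaw": 0, "hand": 46}
    - {"delta_pos": [-10, -25, -25], "yaw": 0, "hand": 46}
    - {"delta_pos": [0, 0, -25], "yaw": 0, "hand": 46}
    - {"delta_pos": [0, 0, 0], "yaw": 0, "hand": 46}

```text
clock: 6.12
eef_pos: [459.9, -317.9, 101.2]
eef_rot: [3.139, -0.006, 2.887]
wrist_force: [-0.4, 0.2, -0.3]
finger_gap: 45.7
```

Run:
```python
from h import *
s=snap('scene','scene5');t=snap('top','top5')
q=manip.read_state();print(q['eef_pos'],q['eef_rot'],q['wrist_force'],q['finger_gap'])
cv2.imwrite('pics/d8.png',cv2.resize(cv2.imread('pics/scene5.png')[180:290,310:430],None,fx=5,fy=5,interpolation=3))
```

```text
[ 462.1325885  -318.07305125  105.92665703] [ 3.14094741e+00 -8.22035587e-04  2.88895949e+00] [ 0.21997032 -0.12064501  0.3628347 ] 46.36556541479996
```

View pics/d8.png

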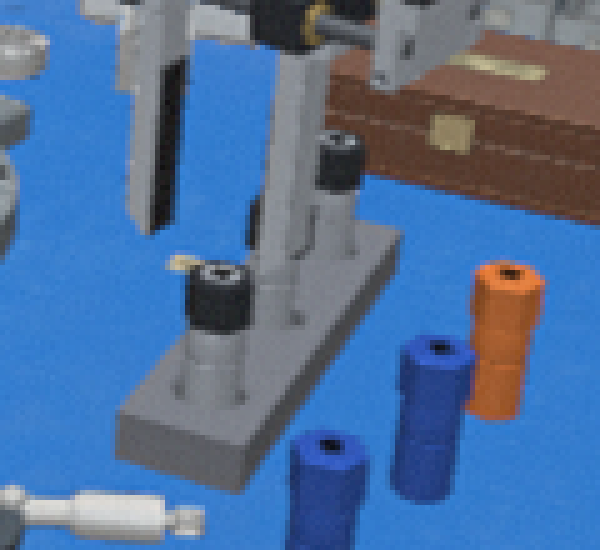

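>>> drive_tool:
  steps:
    - {"delta_pos": [-1.6, -4, -14], "yaw": 0, "hand": 46}
    - {"delta_pos": [0, 0, -20], "yaw": 0, "hand": 46}
    - {"delta_pos": [0, 0, -8], "yaw": 0, "hand": 46}
    - {"delta_pos": [0, 0, 0], "yaw": 0, "hand": 30}
    - {"delta_pos": [0, 0, 0], "yaw": 0, "hand": 20}
  squeeze: 10

```text
clock: 6.63
eef_pos: [461.0, -322.4, 64.9]
eef_rot: [-3.141, 0.001, 2.89]
wrist_force: [0.2, 0.4, -0.1]
finger_gap: 36.0
```

>>> drive_tool:
  steps:
    - {"delta_pos": [0, 0, 0], "yaw": 0, "hand": 20}
    - {"delta_pos": [0, 0, 0], "yaw": 0, "hand": 20}
    - {"delta_pos": [0, 0, 0], "yaw": 0, "hand": 20}
    - {"delta_pos": [0, 0, 0], "yaw": 0, "hand": 20}
  squeeze: 25

```text
clock: 6.97
eef_pos: [460.9, -322.9, 65.0]
eef_rot: [-3.141, 0.002, 2.889]
wrist_force: [0.0, 1.3, 6.7]
finger_gap: 25.7
```

>>> drive_tool:
  steps:
    - {"delta_pos": [0, 0, 0], "yaw": 0, "hand": 20}
    - {"delta_pos": [0, 0, 0], "yaw": 0, "hand": 20}
    - {"delta_pos": [0, 0, 0], "yaw": 0, "hand": 20}

```text
clock: 7.22
eef_pos: [460.9, -322.9, 65.0]
eef_rot: [-3.141, 0.002, 2.889]
wrist_force: [1.0, 2.2, 6.9]
finger_gap: 25.8
```

Run:
```python
from h import *
s=snap('scene','scene6')
q=manip.read_state();print(q['eef_pos'],q['eef_rot'],q['wrist_force'],q['finger_gap'])
cv2.imwrite('pics/d9.png',cv2.resize(cv2.imread('pics/scene6.png')[180:290,310:430],None,fx=5,fy=5,interpolation=3))
```

```text
[ 460.94039574 -322.93366648   65.04197905] [-3.14096291e+00  2.13585241e-03  2.88878274e+00] [1.19650333 1.84494575 6.54853312] 26.142518660933053
```

View pics/d9.png

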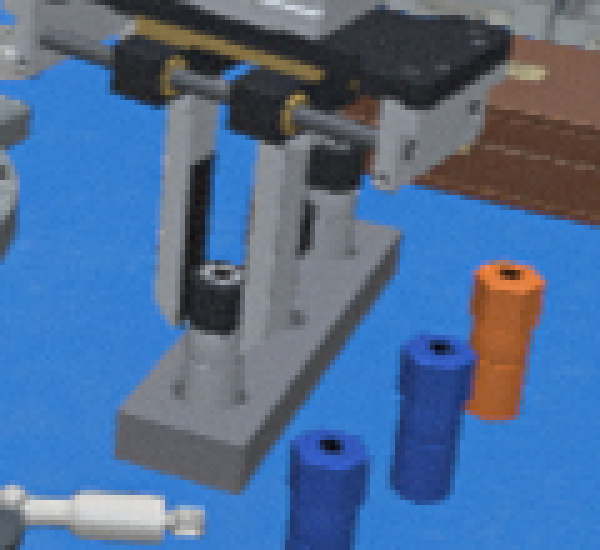

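>>> drive_tool:
  steps:
    - {"delta_pos": [0, 0, 0], "yaw": 0, "hand": 34}
    - {"delta_pos": [0, 0, 0], "yaw": 0, "hand": 34}
    - {"delta_pos": [0, 0, 0], "yaw": -0.12, "hand": 34}
    - {"delta_pos": [0, 0, 0], "yaw": -0.12, "hand": 34}
    - {"delta_pos": [0, 0, 0], "yaw": -0.02, "hand": 34}
  squeeze: 10

```text
clock: 7.68
eef_pos: [460.2, -322.7, 63.7]
eef_rot: [-3.142, -0.0, 2.623]
wrist_force: [0.1, 0.1, -0.7]
finger_gap: 33.9
```

>>> drive_tool:
  steps:
    - {"delta_pos": [0, 0, 0], "yaw": 0, "hand": 22}
    - {"delta_pos": [0, 0, 0], "yaw": 0, "hand": 22}
    - {"delta_pos": [0, 0, 0], "yaw": 0, "hand": 22}
    - {"delta_pos": [0, 0, 0], "yaw": 0, "hand": 22}
    - {"delta_pos": [0, 0, 0], "yaw": 0, "hand": 22}
  squeeze: 20

```text
clock: 8.1
eef_pos: [460.2, -322.7, 63.6]
eef_rot: [3.142, -0.0, 2.63]
wrist_force: [0.2, -0.1, -0.2]
finger_gap: 23.8
```

>>> drive_tool:
  steps:
    - {"delta_pos": [0, 0, 10], "yaw": 0, "hand": 20}
    - {"delta_pos": [0, 0, 20], "yaw": 0, "hand": 20}
    - {"delta_pos": [0, 0, 25], "yaw": 0, "hand": 20}
    - {"delta_pos": [0, 0, 30], "yaw": 0.06, "hand": 20}
    - {"delta_pos": [0, 0, 0], "yaw": 0.1, "hand": 20}
  squeeze: 30

```text
clock: 8.52
eef_pos: [461.8, -323.9, 154.9]
eef_rot: [-3.139, 0.008, 2.791]
wrist_force: [0.7, -0.6, 0.0]
finger_gap: 23.9
```

>>> drive_tool:
  steps:
    - {"delta_pos": [13, 34, 0], "yaw": 0.1, "hand": 20}
    - {"delta_pos": [13, 34, 0], "yaw": 0, "hand": 20}
    - {"delta_pos": [13, 34, 0], "yaw": 0, "hand": 20}
    - {"delta_pos": [13, 34, 0], "yaw": 0, "hand": 20}
    - {"delta_pos": [13, 34, 0], "yaw": 0, "hand": 20}

```text
clock: 8.93
eef_pos: [525.6, -151.0, 149.4]
eef_rot: [-3.142, 0.0, 2.889]
wrist_force: [0.9, -0.8, -1.9]
finger_gap: 23.9
```

>>> drive_tool:
  steps:
    - {"delta_pos": [13, 34, 0], "yaw": 0, "hand": 20}
    - {"delta_pos": [13, 34, 0], "yaw": 0, "hand": 20}
    - {"delta_pos": [10, 26, 0], "yaw": 0, "hand": 20}
    - {"delta_pos": [5, 10, 0], "yaw": 0, "hand": 20}
    - {"delta_pos": [0, 0, 0], "yaw": 0, "hand": 20}

```text
clock: 9.35
eef_pos: [566.8, -46.8, 149.0]
eef_rot: [3.141, 0.0, 2.892]
wrist_force: [-0.2, -0.4, -1.5]
finger_gap: 23.8
```

>>> drive_tool:
  steps:
    - {"delta_pos": [1, 6.4, -10], "yaw": 0, "hand": 20}
    - {"delta_pos": [0, 0, -8], "yaw": 0, "hand": 20}
    - {"delta_pos": [0, 0, 0], "yaw": 0, "hand": 20}

```text
clock: 9.6
eef_pos: [566.0, -43.1, 128.4]
eef_rot: [-3.141, -0.003, 2.888]
wrist_force: [-1.1, 0.9, -1.7]
finger_gap: 23.5
```

Run:
```python
from h import *
s=snap('scene','scene7');t=snap('top','top7')
q=manip.read_state();print(q['eef_pos'],q['eef_rot'],q['wrist_force'],q['finger_gap'])
cv2.imwrite('pics/i1.png',cv2.resize(cv2.imread('pics/scene7.png')[155:215,225:295],None,fx=10,fy=10,interpolation=2))
cv2.imwrite('pics/i2.png',cv2.resize(cv2.imread('pics/top7.png')[140:260,210:340],None,fx=5,fy=5,interpolation=3))
```

```text
[566.73439854 -43.20968268 130.00573447] [-3.14130019e+00 -1.31749559e-03  2.88762452e+00] [ 0.40009273 -1.08037132 -0.86863222] 23.632344274781175
```

View pics/i1.png

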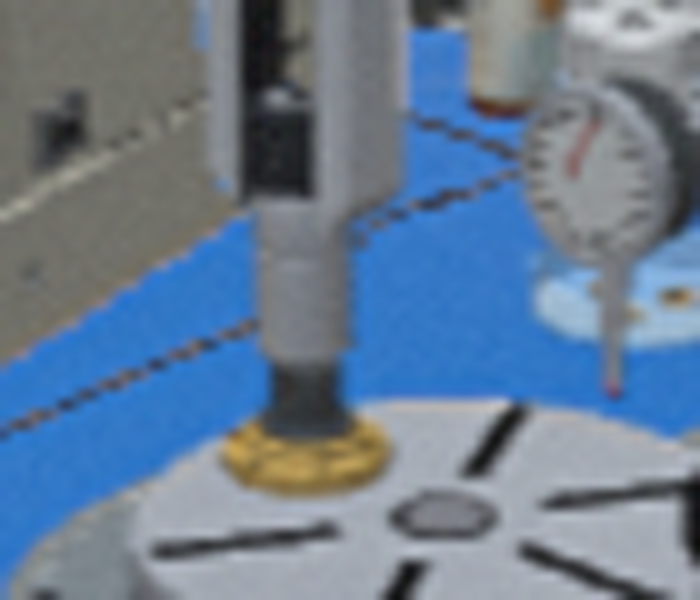

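View pics/i2.png

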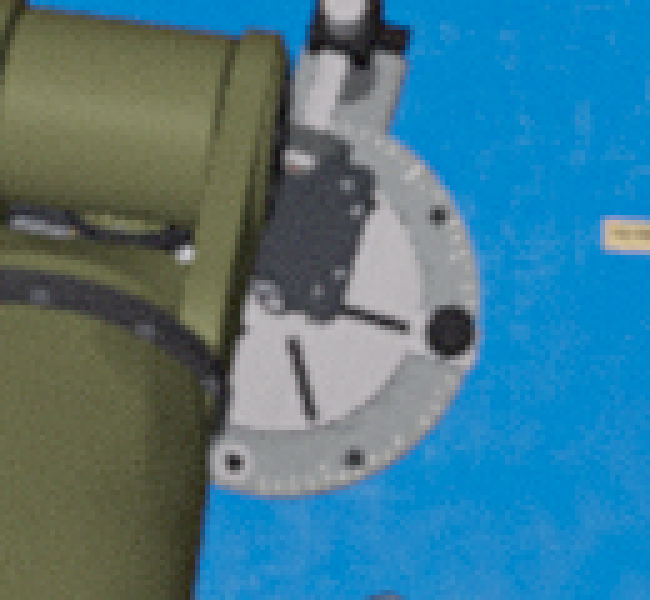

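```bash
cat >> h.py <<'E'
def overlay(c,f,circs,box,k):
    x0,y0,x1,y1=box
    im=cv2.resize(cv2.imread(f'pics/{f}.png')[y0:y1,x0:x1],None,fx=k,fy=k,interpolation=2)
    a=np.linspace(0,2*np.pi,90)
    for (x,y,z,r,col) in circs:
        uv=(proj(c,np.stack([x+r*np.cos(a),y+r*np.sin(a),0*a+z],-1))-[x0,y0]+.5)*k-.5
        cv2.polylines(im,[uv.round().astype(int)],True,col,1)
    return im
E
python3 - <<'E'
from h import *
s=load('scene7')
R,G,M=(0,0,255),(0,255,0),(255,0,255)
n=(567.8,-40.4);a=(556.4,-84.9);p=(566.7,-43.2);k=(533.6,-173.8)
im=overlay(s,'scene7',[(*n,44,20.5,R),(*n,73,4.5,R),(*a,44,74,G),(*p,79,12,M),(*p,108,12,M)],(225,155,295,215),10)
cv2.imwrite('pics/j1.png',im)
s=load('scene4')
im=overlay(s,'scene4',[(*n,44,20.5,R),(*n,73,4.5,R),(*n,54,9.2,R),(*n,69,9.2,R),(*a,44,74,G),(*k,85,13,M),(*k,63,13,M)],(225,175,325,235),8)
cv2.imwrite('pics/j2.png',im)
E
```

```text
(no output)
```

View pics/j1.png

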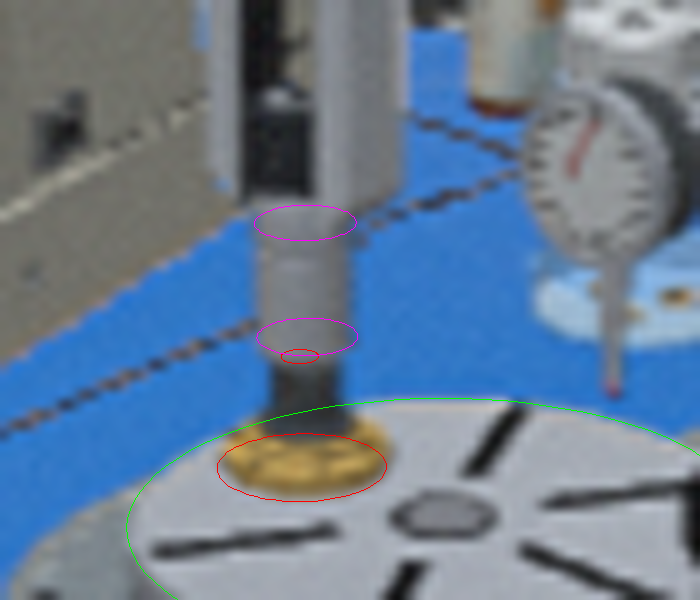

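View pics/j2.png

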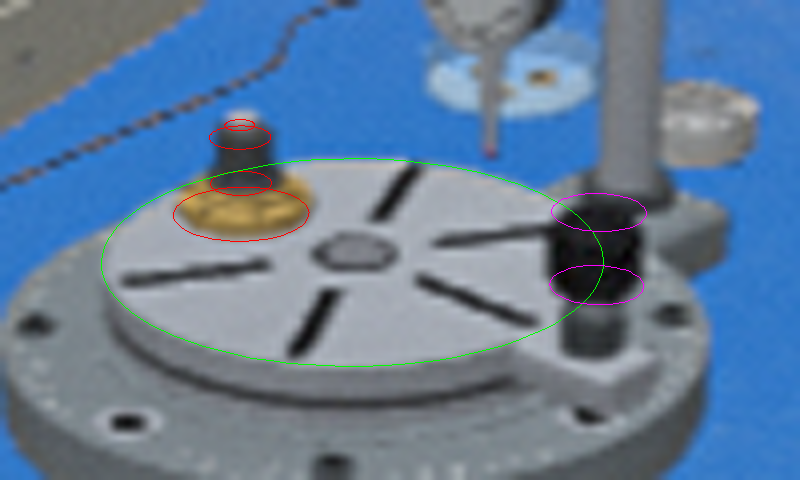

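>>> drive_tool:
  steps:
    - {"delta_pos": [2.7, 2.4, 0], "yaw": 0, "hand": 20}
    - {"delta_pos": [0, 0, -1], "yaw": 0, "hand": 20}
    - {"delta_pos": [0, 0, -1.5], "yaw": 0, "hand": 20}
    - {"delta_pos": [0, 0, -1.5], "yaw": 0, "hand": 20}
    - {"delta_pos": [0, 0, 0], "yaw": 0, "hand": 20}

```text
clock: 10.12
eef_pos: [569.8, -39.9, 126.3]
eef_rot: [-3.141, -0.0, 2.889]
wrist_force: [-0.8, -0.3, -1.5]
finger_gap: 23.6
```

>>> drive_tool:
  steps:
    - {"delta_pos": [0, 0, -1], "yaw": 0, "hand": 20}
    - {"delta_pos": [0, 0, -1], "yaw": 0, "hand": 20}
    - {"delta_pos": [0, 0, 0], "yaw": 0, "hand": 20}

```text
clock: 10.37
eef_pos: [569.9, -39.9, 124.4]
eef_rot: [-3.142, -0.0, 2.889]
wrist_force: [-0.1, -1.1, -2.8]
finger_gap: 23.9
```

>>> drive_tool:
  steps:
    - {"delta_pos": [-0.4, -0.8, -0.5], "yaw": 0, "hand": 20}
    - {"delta_pos": [0, 0, -1], "yaw": 0, "hand": 20}
    - {"delta_pos": [0, 0, 0], "yaw": 0, "hand": 20}

```text
clock: 10.62
eef_pos: [569.5, -40.7, 122.9]
eef_rot: [-3.142, -0.0, 2.889]
wrist_force: [0.2, 0.1, -2.0]
finger_gap: 23.9
```

>>> drive_tool:
  steps:
    - {"delta_pos": [0, 0, -1], "yaw": 0, "hand": 20}
    - {"delta_pos": [0, 0, -1], "yaw": 0, "hand": 20}
    - {"delta_pos": [0, 0, 0], "yaw": 0, "hand": 20}

```text
clock: 10.87
eef_pos: [569.5, -40.7, 120.9]
eef_rot: [-3.142, -0.0, 2.889]
wrist_force: [0.8, -1.1, -1.7]
finger_gap: 23.7
```

>>> drive_tool:
  steps:
    - {"delta_pos": [0, 0, -1], "yaw": 0, "hand": 20}
    - {"delta_pos": [0, 0, -1], "yaw": 0, "hand": 20}
    - {"delta_pos": [0, 0, 0], "yaw": 0, "hand": 20}

```text
clock: 11.12
eef_pos: [569.5, -40.6, 118.9]
eef_rot: [-3.142, -0.0, 2.889]
wrist_force: [0.1, -0.0, -1.6]
finger_gap: 23.8
```

Run:
```python
from h import *
s=snap('scene','scene8')
q=manip.read_state();print(q['eef_pos'],q['eef_rot'],q['wrist_force'],q['moment'],q['finger_gap'])
cv2.imwrite('pics/i3.png',cv2.resize(cv2.imread('pics/scene8.png')[155:215,225:295],None,fx=10,fy=10,interpolation=2))
```

```text
[569.49103917 -40.67314558 118.99077752] [-3.14155709e+00 -1.74561605e-04  2.88878558e+00] [ 0.38538065  0.30754375 -1.58135619] [-0.06451389 -0.04760064  0.01279438] 23.742994018293295
```

View pics/i3.png

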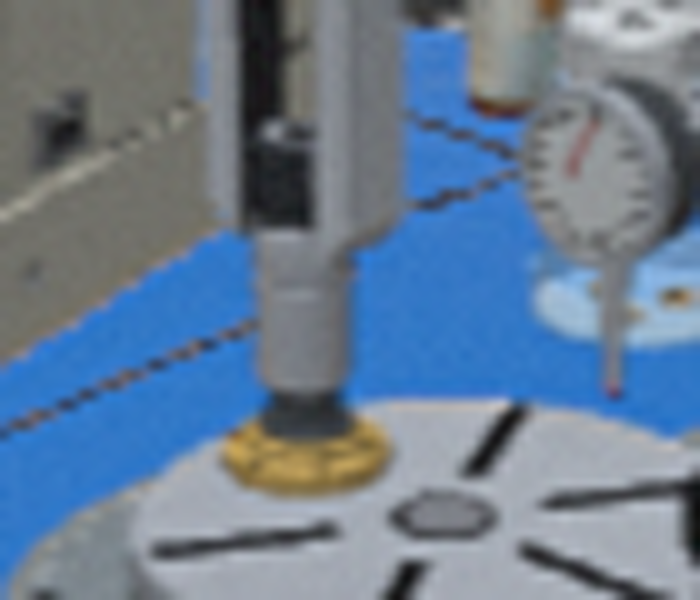

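>>> drive_tool:
  steps:
    - {"delta_pos": [0, 0, -1], "yaw": 0, "hand": 20}
    - {"delta_pos": [0, 0, -1], "yaw": 0, "hand": 20}
    - {"delta_pos": [0, 0, -1], "yaw": 0, "hand": 20}
    - {"delta_pos": [0, 0, 0], "yaw": 0, "hand": 20}

```text
clock: 11.5
eef_pos: [569.4, -40.7, 115.9]
eef_rot: [-3.142, -0.0, 2.889]
wrist_force: [0.3, 0.7, -0.8]
finger_gap: 23.9
```

>>> drive_tool:
  steps:
    - {"delta_pos": [0, 0, -1], "yaw": 0, "hand": 20}
    - {"delta_pos": [0, 0, -1], "yaw": 0, "hand": 20}
    - {"delta_pos": [0, 0, -1], "yaw": 0, "hand": 20}
    - {"delta_pos": [0, 0, 0], "yaw": 0, "hand": 20}

```text
clock: 11.83
eef_pos: [569.5, -40.6, 112.9]
eef_rot: [-3.142, -0.0, 2.889]
wrist_force: [-1.1, 0.1, -2.3]
finger_gap: 23.6
```

Run:
```python
from h import *
s=snap('scene','scene9')
q=manip.read_state();print(q['eef_pos'],q['eef_rot'],q['wrist_force'],q['moment'],q['finger_gap'])
cv2.imwrite('pics/i4.png',cv2.resize(cv2.imread('pics/scene9.png')[155:215,225:295],None,fx=10,fy=10,interpolation=2))
```

```text
[569.52390241 -40.63427376 112.99092391] [-3.14155987e+00 -1.47108270e-04  2.88885921e+00] [-0.13291642 -0.06941637 -1.78246858] [ 0.00471238  0.05408872 -0.00712643] 23.603471780493244
```

View pics/i4.png

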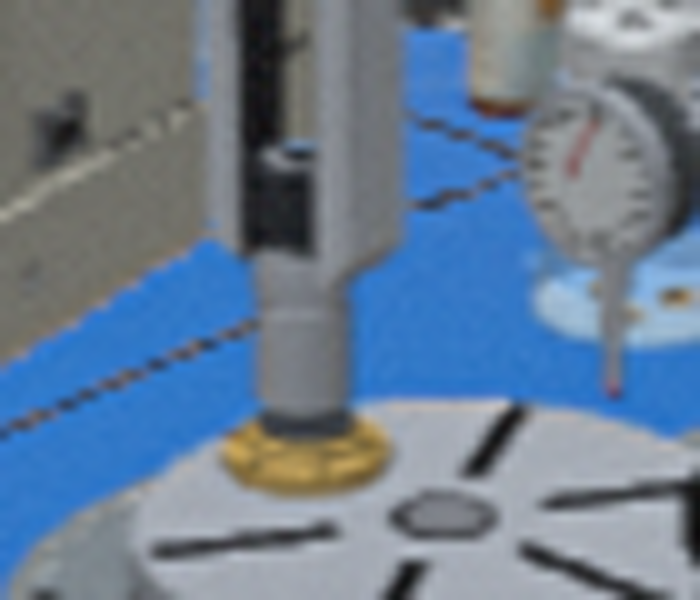

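>>> drive_tool:
  steps:
    - {"delta_pos": [0, 0, -1], "yaw": 0, "hand": 20}
    - {"delta_pos": [0, 0, -1], "yaw": 0, "hand": 20}
    - {"delta_pos": [0, 0, -1], "yaw": 0, "hand": 20}
    - {"delta_pos": [0, 0, 0], "yaw": 0, "hand": 20}

```text
clock: 12.22
eef_pos: [569.5, -40.7, 109.9]
eef_rot: [-3.142, -0.0, 2.889]
wrist_force: [0.4, 0.5, -0.9]
finger_gap: 23.9
```

>>> drive_tool:
  steps:
    - {"delta_pos": [0, 0, -1], "yaw": 0, "hand": 20}
    - {"delta_pos": [0, 0, -1], "yaw": 0, "hand": 20}
    - {"delta_pos": [0, 0, 0], "yaw": 0, "hand": 20}

```text
clock: 12.47
eef_pos: [569.8, -40.7, 108.6]
eef_rot: [3.142, 0.001, 2.889]
wrist_force: [-1.4, 0.3, 4.0]
finger_gap: 23.8
```

>>> drive_tool:
  steps:
    - {"delta_pos": [0, 0, -0.6], "yaw": 0, "hand": 20}
    - {"delta_pos": [0, 0, 0], "yaw": 0, "hand": 20}
    - {"delta_pos": [0, 0, 0], "yaw": 0, "hand": 20}
    - {"delta_pos": [0, 0, 0], "yaw": 0, "hand": 20}

```text
clock: 12.8
eef_pos: [569.9, -40.7, 108.5]
eef_rot: [3.141, 0.001, 2.889]
wrist_force: [-3.0, 1.0, 9.7]
finger_gap: 23.6
```

Run:
```python
from h import *
s=snap('scene','scene10')
for i in range(3):
  manip.camera('top'); q=manip.read_state();print(q['eef_pos'],q['eef_rot'],q['wrist_force'],q['moment'],q['finger_gap'])
snap('top','top10')
cv2.imwrite('pics/i5.png',cv2.resize(cv2.imread('pics/scene10.png')[155:255,225:385],None,fx=5,fy=5,interpolation=2))
```

```text
[569.90767841 -40.70291061 108.53563927] [3.14142784e+00 1.34573993e-03 2.88880903e+00] [-1.39288943  0.03611876  8.78745446] [0.11017183 0.62012674 0.03334965] 23.663112446478017
[569.91696837 -40.70617842 108.5388406 ] [3.14142611e+00 1.37119769e-03 2.88880210e+00] [-3.36785752 -0.3609826  10.128815  ] [ 0.11978488  0.6341876  -0.04987379] 23.631382440455884
[569.92061673 -40.68365343 108.53855256] [3.14145258e+00 1.34525864e-03 2.88886937e+00] [-2.50936185  0.6315335   9.26856944] [0.09451952 0.6437289  0.03033058] 23.79442643871349
```

View pics/i5.png

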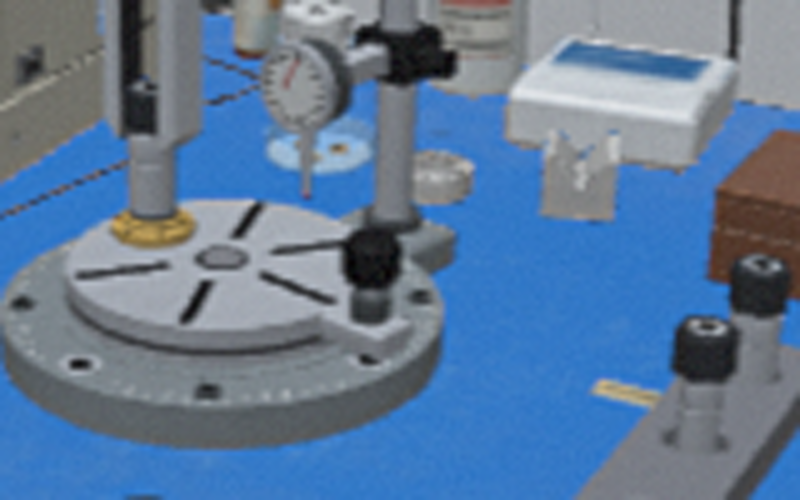

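View pics/top10.png

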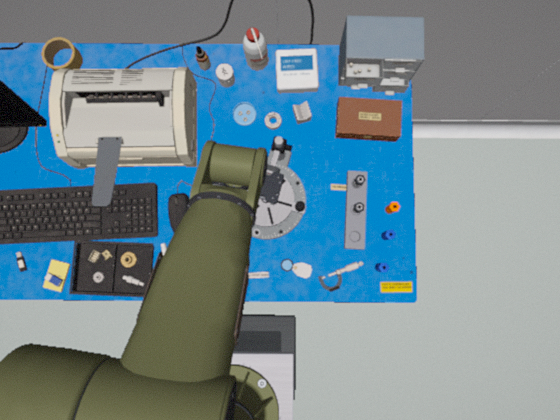

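Run:
```python
from h import *
print(manip.sign_off()); print(manip.read_state()['wrist_force'])
```

```text
the job is handed in; nothing more can be done
None
the job is handed in; nothing more can be done
```

I lifted the plunger about 12 mm and swung the head a quarter turn. The plunger then dropped home at the yellow mark. The measured swing was 1.570 rad, with about 4 N of spring pull just before release, and the knob is down in the picture.

The near 24 mm socket went fully home on the first try, so the other two were never touched and stand upright in their wells.
- **Seating:** the tool stopped at 108.5 mm, against 108.6 mm expected for a seated socket, and the picture shows the mouth down on the collar.
- **Grip and press:** I handed in with a 30 N grip setting and about 10 N pressing down. The gap was 23.7 mm, which means the flats are gripped square. The tool was vertical within 0.002 rad.
- **Bystanders:** neither the indicator nor the measuring tools were touched, and they look unmoved in the pictures.

Two readings did not fit at first:
- **First grip:** it closed to only 26 mm on the hexagon. I let go, turned 0.26 rad and gripped again.
- **Camera calibration:** the two cameras disagreed by about 3 mm on the knob, axis and sockets. I corrected for this from the tool positions.

At the end a small side moment of 0.6 N m remained. I estimated the socket's own tilt and centring from the tool pose and picture rather than measuring them directly. The hand-in gave no verdict.

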